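# Set the length stop on the cut-off cradle

## Task

A square bar is clamped in the sloping cut-off cradle, and the next bars are to be sawn to the same length. Slide the length stop along its rail to the left, with its clip still open, until its arm touches the end of the bar; then press the clip's lever down until it snaps under the rail's lip and stays down, gripping the rail so that the setting holds. Leave the tools and offcuts around the cradle where they lie.

Things in the scene. Friction and masses are not known exactly. Their poses are not given: they have to be found in the camera images.
- cradle: Fixed steel cradle for sawing bars, 360 mm long (y) x 155 mm deep (x); origin under its middle; x away from the operator, y left, z up. The bed slopes up toward +x at 29 deg: ledge at the lower edge, bar on it, guide rail above it. At the left end (y from +98 mm) a screw bridge (66 mm off the bed) and slotted saw guide hold the bar. Two rear posts at x = +64, y = +-165 mm carry the guard.
- length_stop (a joint): Where the length stop stands on its rail, m: 0 = right-hand end, grows as it slides left (cradle +y), at most 0.165. It slides stiffly (about 4 N) and stays where left. A steel carriage, 100 mm along the rail and 44 mm wide, with a black upright grip, an arm reaching down in line with the bar, and the clip.
- stop_grip (a point): Middle of the stop's black upright grip: 13 mm thick along the rail (y), 30 mm wide up the slope (x), its top 9 mm above this point, its foot on the carriage 25 mm below. Fingers closing along y have 40 mm free to the clip on the right. Axes: y left along the rail, x up the slope, z square off the bed.
- stop_face (a point): Middle of the flat left-hand face of the stop's arm, which meets the bar; 20 mm left of the grip's middle, 64 mm down the slope from it. Axes: y left along the rail, x up the slope, z square off the bed.
- bar_end (a point): Middle of the right-hand end face of the clamped bar (16 x 16 x 190 mm steel, immovable); the stop's face has to meet it. Axes: y along the bar to the left, x up the slope, z square off the bed.
- clip (a joint): Angle of the clip's lever, rad: 0 = standing open 34 deg above the carriage, about 0.58 = snapped shut, parallel to the bed; 0.68 when pressed hard down. A spring lifts it open again unless its hook has snapped under the rail's lip, which takes pressing it past 0.62 with about 8 N.
- clip_tab (a point): Middle of the top of the black thumb tab (24 x 26 mm) at the free end of the clip's lever, right of and below the grip; press here, square to the bed. Axes turn with the lever (y left, z off the tab). The hinge along y is 56 mm up the lever and 5 mm below this point. From open to shut the tab sinks 31 mm toward the bed and swings 13 mm down the slope; shut, its top is 43 mm off the bed.
- guard_edge (a point): Middle of the front edge of the clear spark guard, a visor of 4 mm sheet over the whole bed, 174 mm to each side of this point. From here (about 282 mm above the worktop, 10 mm thick here) it slopes back and down to the rear posts, 99 mm behind and 42 mm lower. It lies above the grip, so the tool has to come in beneath it from the front, tilted square to the bed. Axes as the cradle's.
- nut_2: Bystander: loose steel hexagon nut, 26 mm across and 13 mm thick, lying on the worktop; origin under its middle.
- tube_cut: Bystander: loose tube offcut, 42 mm diameter, 50 mm tall, standing on end; origin under its middle.
- spanner: Bystander: loose combination spanner, 160 mm long and 8 mm thick, lying on the worktop; origin under its middle.

How it is judged:
On the way:
1. the stop's arm touches the end of the bar (gap under 3 mm) while the clip is still open (y of bar_end in the frame of stop_face between -0.003 and 0.003 m and value of joint clip below 0.3 rad), for 0.2 s.
At the end, for the whole second after the job is handed in: The stop's face is within 3 mm of the bar's end, the clip is snapped shut (joint over 0.54 rad) and stays so by itself, the stop is at rest (y of bar_end in the frame of stop_face between -0.003 and 0.003 m and value of joint clip above 0.54 rad and velocity of joint length_stop between -0.005 and 0.005 m/s); the robot touches nothing.
It fails at once if a tool or offcut near the cradle is shifted by more than 40 mm (distance of any of tube_cut, spanner, nut_2 from where it was at the start of the episode above 0.04 m).
It also fails if it takes over 45 s, if anything falls off the work surface, if the arm or the gripper's body presses on something with over 40 N, if the wrist force passes 120 N, or if a joint passes its speed limit or range.

## Robot

A 6-joint arm with a two-finger parallel gripper is mounted at the origin on the work surface; the furniture and walls round the work are solid. World frame = base frame: x ahead of the robot, y to its left, z up, the work surface at z = 0. Lengths are in m, angles in rad, forces in N, time in s.
With the tool pointing down it reaches from about 0.325 to 0.775 m from the base axis. Payload 5.5 kg.
Tool frame: the origin (TCP) lies midway between the tips of the shut fingers; the grasp point (between the pads) lies 19 mm behind it (r.grip_point_offset is the distance from the TCP to the grasp point, in m); z points along the fingers, y is the direction in which the jaws open and shut (so a half turn about z gives the same grasp; the last joint's range is limited). The gripper opens to 88 mm and grips with 3 to 60 N. Pads are 20 mm wide; open, the fingers measure 115 mm over their backs; the gripper's body (75 mm by 178 mm) begins 61 mm behind the grasp point.
Start: joints at [1.17, 0.091, 1.231, -0, 1.82, -0.057], TCP at [0.202, 0.565, 0.194] pointing down, gripper open.
Joint ranges: [-2.87, 2.87], [-0.86, 2.18], [0.17, 2.46], [-1.51, 4.65], [0.06, 2.69], [-2.65, 2.65]. Speed limits (rad/s): [2.57, 2.57, 3.01, 3.14, 3.14, 3.14].

## Interface

Orientations are given as a unit quaternion [w, x, y, z].
In Python, from plant import r gives the robot as it stands. The module is installed in compiled form; this text tells all that it offers.
- The arm moves only by the tool carry_out, never from a script. Its argument "targets" is text: rows parted by semicolons, each of 7 numbers parted by spaces: the turn, a rotation vector about the tool's x, y, z in rad, then the shift along the tool's x, y, z in m, then the closure, from -1 (fully open) to 1 (shut). A call has exactly 5 rows; each row is the pose to reach, as a shift and turn from the pose commanded when the call began, along the tool's axes at that moment; what a row does not reach only later rows make up. A row lasts 1/8 s, in which the tool goes at most 62.5 mm and 10.7 degrees, less where a joint would pass 70% of its speed; a pose out of reach is approached as far as the arm can. A call with a gripper value outside its range is refused whole. The fingers move at their own pace and stop on an object; "squeeze" is the grip in N (left out, the last holds). Time passes only in rows, so rows that repeat a pose let the fingers close, or fill a call up. It gives the time, the measured TCP pose, the force and the opening at its end, in the units of the state.
- r.state(): the state, without advancing time (a new reading comes with each control period).
- r.grab_frame(name): name is "scene" or "top" or "wrist"; returns a dict with "frame" (420x560x3 uint8, red, green, blue), "mtx" (3x3 intrinsics, pixels), "R" (3x3) and "t" (3): a world point X has camera coordinates R X + t. Camera axes: x right, y down, z forward; pixel columns grow to the right and rows downward; lengths in m; the calibration is good to about 2 mm. The wrist camera is an equidistant fisheye: a pixel r from the principal point sees the ray r / f radians off the axis. A picture is of the moment at which its call begins. There is no depth.
- r.close_job(): hands the job in, once; it reports no verdict.
The state is a dict: "clock": time; "joints": joint angles; "joint_velocities": joint speeds; "joint_torque": joint torques, N m; "ee_pos": TCP position; "eef_rot": TCP orientation; "force": force on the tool from outside, world axes, zero at the start; "moment": the same for the moment, N m; "gripper_width": finger opening in m.
Only numpy, scipy, OpenCV 4.12 (cv2) and the standard library are available. Lean on these libraries where they do the work, as an engineer would, in place of code of your own. Each camera call takes 0.05 s, during which the arm holds its last target. There are 200 camera calls.

## Working session

There is one attempt and no reset: what is moved stays moved. The work goes in short steps, Python scripts to look and compute and a tool call to move; the robot and the scene stay as the last step left them, time stands still between calls to the robot, and variables do not carry over. Pictures are saved under pics/ and viewed, about 8 in all and at most 12, crops included, and the job is handed in when it is done.

Besides the shell and the picture viewer there is one more tool, called after "Request:" in YAML: its name, and indented under it one key for each argument. carry_out: Moves the arm, as the interface text tells. Its arguments: {"type":"object","properties":{"targets":{"type":"string"},"squeeze":{"type":"number"}},"required":["targets"]}

```bash
mkdir -p pics; python3 - <<'E'
from plant import r
import cv2,numpy as np,pickle
s=r.state(); print(s['clock'],s['ee_pos'],s['eef_rot'],s['gripper_width'])
for n in("scene","top"):
    f=r.grab_frame(n); pickle.dump(f,open(f'pics/{n}.pkl','wb'))
    cv2.imwrite(f'pics/{n}0.png',cv2.resize(f['frame'][:,:,::-1],(784,588),interpolation=cv2.INTER_CUBIC))
    print(n,f['mtx'],f['R'],f['t'])
E
```

```text
0.0 [0.20208876 0.56456623 0.19250766] [-2.26377770e-04  1.71037782e-01  9.85263985e-01 -9.51735474e-04] 0.08762643844083914
scene [[458.45184262   0.         282.73611735]
 [  0.         458.45184262 210.07049062]
 [  0.           0.           1.        ]] [[ 0.84910355 -0.52814289  0.00939423]
 [-0.32078692 -0.52970041 -0.78518356]
 [ 0.41966524  0.6636886  -0.61919183]] [-0.30603377  0.48897387  0.71050512]
top [[484.30869609   0.         281.908641  ]
 [  0.         484.30869609 212.81103561]
 [  0.           0.           1.        ]] [[-0.00675325 -0.99997027 -0.00372233]
 [-0.98180946  0.00733685 -0.18972706]
 [ 0.18974872  0.00237335 -0.98182982]] [0.26943381 0.6000058  1.05118942]
```

View pics/scene0.png

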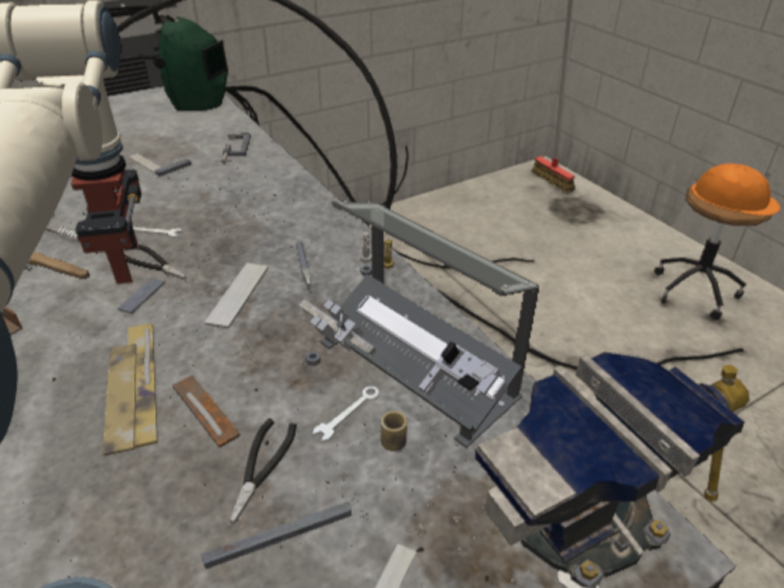

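View pics/top0.png

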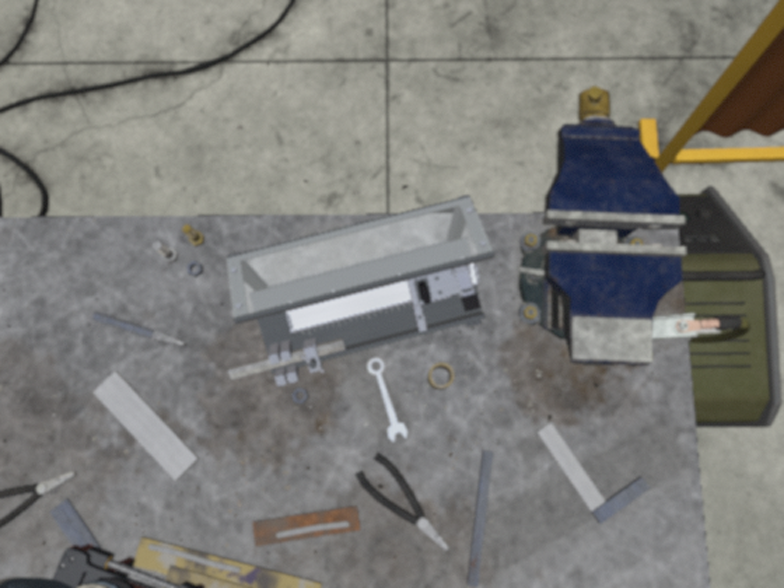

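The scene view shows the cradle around (430,350), with the stop's black grip at about (452,352), its black tab at (468,382) and the bar end at about (375,350). In the top view the grip is at (423,290), the tab at (470,302) and the bar end at (345,347). I'll zoom in on both.

```bash
python3 - <<'E'
import cv2,numpy as np,pickle
a=pickle.load(open('pics/scene.pkl','rb'))['frame'];b=pickle.load(open('pics/top.pkl','rb'))['frame']
A=cv2.resize(a[195:325,210:385],None,fx=4.5,fy=4.5,interpolation=cv2.INTER_CUBIC)
cv2.imwrite('pics/sc1.png',A[:,:,::-1])
B=cv2.resize(b[135:285,155:355],None,fx=4,fy=4,interpolation=cv2.INTER_CUBIC)
cv2.imwrite('pics/tc1.png',B[:,:,::-1])
E
```

```text
(no output)
```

View pics/sc1.png

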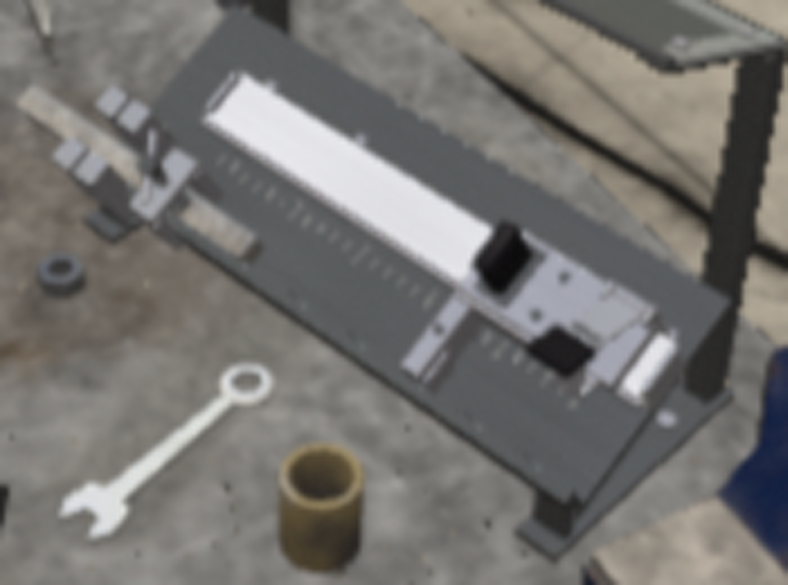

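View pics/tc1.png

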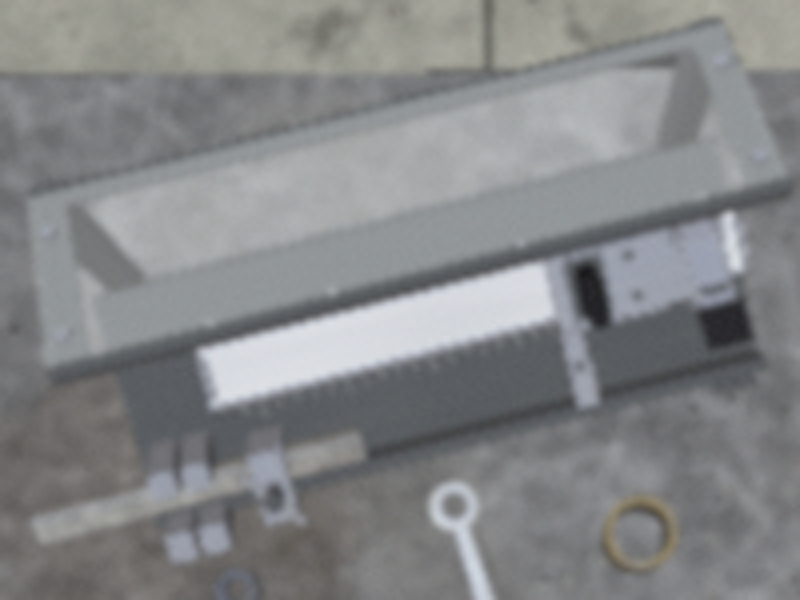

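The crops show these features, with scene crop and top crop pixels in that order:
- grip: (503,258) and (590,293)
- tab: (562,352) and (726,327)
- bar end: (258,245) and (365,447)
- arm tip, left corner: (402,365) and (577,408)
- guard right corner: (780,45) and (790,190)

Next I triangulate them.

```bash
cat >h.py <<'E'
import cv2,numpy as np,pickle
from scipy.spatial.transform import Rotation as Ro
def P(f): return f['mtx']@np.c_[f['R'],f['t']]
def tri(S,T,a,b):
    X=cv2.triangulatePoints(P(S),P(T),np.array(a,float).reshape(2,1),np.array(b,float).reshape(2,1))[:,0]; X=X[:3]/X[3]
    e=[np.hypot(*((lambda q:q[:2]/q[2])(P(f)@np.r_[X,1])-p)) for f,p in((S,a),(T,b))]
    return X,e
def plane(f,p,z):
    d=f['R'].T@np.linalg.inv(f['mtx'])@np.r_[p,1]; c=-f['R'].T@f['t']; return c+d*(z-c[2])/d[2]
def ld(n): return pickle.load(open(f'pics/{n}.pkl','rb'))
E
python3 - <<'E'
from h import *
S,T=ld('scene'),ld('top'); sc=lambda u,v:(210+(u+.5)/4.5-.5,195+(v+.5)/4.5-.5); tc=lambda u,v:(155+(u+.5)/4-.5,135+(v+.5)/4-.5)
for n,a,b in [('grip',(503,258),(590,293)),('tab',(562,352),(726,327)),('barTop',(258,240),(366,450)),('armtipL',(402,362),(577,408)),('guardR',(780,45),(790,188)),('bedLR',(575,500),(757,355)),('railL-low',(207,118),(212,408)),('armtipR',(425,375),(600,403))]:
    X,e=tri(S,T,sc(*a),tc(*b)); print(n,X.round(4),np.round(e,1))
p,q=plane(T,tc(52,378),.282),plane(T,tc(790,188),.282); print(p,q,np.linalg.norm(p-q),'yaw',np.degrees(np.arctan2(-(p-q)[0],(p-q)[1])),(p+q)/2)
print(T['R'].T@-T['t'])
# bed front edge yaw, tube, spanner
for n,a,z in[('tube',(640,533),.05),('spanner',(455,505),.008),('nut',(238,588),.013)]: print(n,plane(T,tc(*a),z).round(3))
E
```

```text
grip [0.6021 0.2212 0.1064] [0.6 0.6]
tab [0.582  0.1477 0.1142] [0.2 0.1]
barTop [0.526  0.3457 0.0557] [1.1 1.1]
armtipL [0.5462 0.2273 0.0558] [0.4 0.3]
guardR [0.6332 0.1236 0.2885] [12.3 11.9]
bedLR [0.5792 0.1217 0.0352] [0.5 0.5]
railL-low [0.5459 0.4318 0.0731] [0. 0.]
armtipR [0.5499 0.2138 0.0562] [0.1 0.1]
[0.53009639 0.47153452 0.282     ] [0.6161092 0.1349696 0.282    ] 0.34738185413479344 yaw 14.33571859697147 [0.57310279 0.30325206 0.282     ]
[0.39144907 0.26252881 1.14692937]
tube [0.476 0.192 0.05 ]
spanner [0.497 0.298 0.008]
nut [0.449 0.424 0.013]
```

```bash
cat >>h.py <<'E'
yaw=np.radians(14.3); sl=np.radians(29)
B=Ro.from_euler('z',yaw)*Ro.from_euler('y',-sl)   # bed axes: x up slope, y left, z off bed
RT=B*Ro.from_euler('x',np.pi)*Ro.from_euler('z',np.pi)  # tool: x down slope, y left, z into bed
def rel(pos,quat,target,R=RT):
    Rc=Ro.from_quat(quat,scalar_first=True)
    return (Rc.inv()*R).as_rotvec().round(3), Rc.inv().apply(np.array(target)-pos).round(4)
def loc(X): return B.inv().apply(X)
E
python3 - <<'E'
from h import *
from plant import r
s=r.state(); print(RT.as_matrix().round(3))
for n,X in dict(grip=[.6021,.2212,.1064],tab=[.582,.1477,.1142],bar=[.526,.3457,.0557],armL=[.5462,.2273,.0558],bedLR=[.5792,.1217,.0352],rail=[.5459,.4318,.0731]).items(): print(n,loc(X).round(4))
X=np.array([.6021,.2212,.1064])+B.apply([0,0,.12]); print(X,rel(s['ee_pos'],s['eef_rot'],X))
E
```

```text
[[-0.848 -0.247  0.47 ]
 [-0.216  0.969  0.12 ]
 [-0.485 -0.    -0.875]]
grip [ 0.6097  0.0656 -0.2163]
tab [ 0.5805 -0.0006 -0.1912]
bar [ 0.5475  0.2051 -0.2398]
armL [ 0.5391  0.0853 -0.235 ]
bedLR [ 0.5342 -0.0251 -0.2559]
rail [ 0.5914  0.2836 -0.2442]
[0.54572542 0.2068303  0.21135436] (array([-0.152, -0.492, -0.58 ]), array([-0.4441, -0.2211, -0.0184]))
```

Request:
carry_out:
  targets: "-0.01 -0.03 -0.04 -0.03 -0.015 -0.001 -1; -0.03 -0.1 -0.12 -0.085 -0.043 -0.003 -0.5; -0.06 -0.2 -0.24 -0.14 -0.07 -0.006 -0.14; -0.09 -0.3 -0.35 -0.195 -0.098 -0.008 -0.14; -0.11 -0.37 -0.43 -0.25 -0.125 -0.01 -0.14"
  squeeze: 25

```text
clock: 0.72
ee_pos: [0.396, 0.3617, 0.2034]
eef_rot: [0.19, -0.047, 0.98, 0.022]
force: [0.4, 0.2, 0.0]
gripper_width: 0.0522
```

```bash
python3 - <<'E'
from h import *
from plant import r
s=r.state(); print(s['clock'],s['ee_pos'],s['gripper_width'],s['joints'].round(2) if hasattr(s['joints'],'round') else s['joints'])
print(rel(s['ee_pos'],s['eef_rot'],[.5457,.2068,.2114]))
E
```

```text
0.725 [0.39604099 0.36166845 0.20339188] 0.05220038326573801 [ 0.84 -0.39  1.7  -0.24  1.53 -0.85]
(array([-0.041, -0.119, -0.145]), array([-0.1281, -0.1689,  0.0387]))
```

Request:
carry_out:
  targets: "-0.01 -0.03 -0.035 -0.03 -0.04 0.009 -0.14; -0.02 -0.06 -0.075 -0.06 -0.08 0.018 -0.14; -0.03 -0.09 -0.11 -0.09 -0.12 0.028 -0.14; -0.041 -0.119 -0.145 -0.128 -0.169 0.0387 -0.14; -0.041 -0.119 -0.145 -0.128 -0.169 0.0387 -0.14"

```text
clock: 1.35
ee_pos: [0.5462, 0.2025, 0.2099]
eef_rot: [0.247, -0.115, 0.962, 0.03]
force: [-0.7, 0.8, 0.6]
gripper_width: 0.05
```

```bash
python3 - <<'E'
from h import *
from plant import r
f=r.grab_frame('wrist'); pickle.dump(f,open('pics/w1.pkl','wb')); cv2.imwrite('pics/w1.png',cv2.resize(f['frame'][:,:,::-1],(784,588),interpolation=cv2.INTER_CUBIC))
s=r.state(); print(s['clock'],s['ee_pos'],s['force'],s['gripper_width'],rel(s['ee_pos'],s['eef_rot'],[.5457,.2068,.2114]))
print(f['mtx'],f['R']@s['ee_pos']+f['t'])
E
```

```text
1.4 [0.54503138 0.20477579 0.21001244] [-0.17164574 -0.23542217 -0.01918857] 0.04996508541158674 (array([-0.003, -0.004, -0.009]), array([-0.0017,  0.0018, -0.0007]))
[[325.1922621    0.         277.80326509]
 [  0.         325.1922621  207.05527303]
 [  0.           0.           1.        ]] [0.00307429 0.02275324 0.20817476]
```

View pics/w1.png

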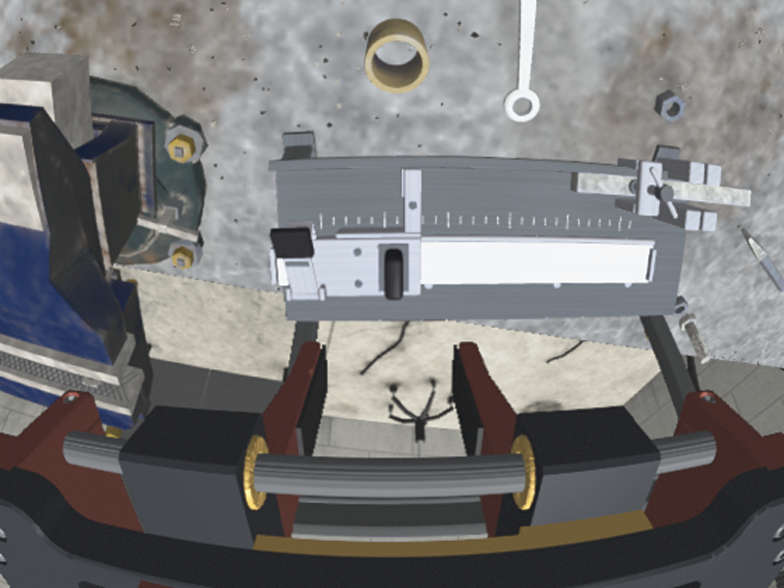

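The wrist view shows the grip at (394,273), the carriage screws at (358,252) and (358,283), the tab at (292,242), the bar end at (574,182) and the arm's left face at (421,190). I'll intersect rays from all three cameras to get the carriage height.

```bash
cat >>h.py <<'E'
def ray(f,p,fish=False):
    c=-f['R'].T@f['t']; m=f['mtx']; v=np.array([(p[0]-m[0,2])/m[0,0],(p[1]-m[1,2])/m[1,1]])
    if fish: t=np.hypot(*v); d=np.r_[v/t*np.sin(t),np.cos(t)]
    else: d=np.r_[v,1]
    d=f['R'].T@d; return c,d/np.linalg.norm(d)
def meet(rs):
    M=[np.eye(3)-np.outer(d,d) for c,d in rs]; X=np.linalg.solve(sum(M),sum(m@c for m,(c,d) in zip(M,rs)))
    return X,[round(1000*np.linalg.norm(m@(X-c)),1) for m,(c,d) in zip(M,rs)]
def onbed(rr,z): # intersect with plane local z
    c,d=loc(rr[0]),loc(rr[1]); return c+d*(z-c[2])/d[2]
sc=lambda u,v:(210+(u+.5)/4.5-.5,195+(v+.5)/4.5-.5); tc=lambda u,v:(155+(u+.5)/4-.5,135+(v+.5)/4-.5); wc=lambda u,v:((u+.5)/1.4-.5,(v+.5)/1.4-.5)
E
python3 - <<'E'
from h import *
S,T,W=ld('scene'),ld('top'),ld('w1')
for n,a,b,c in [('hole1',(537,317),(637,296),(358,252)),('hole2',(564,277),(628,255),(358,283)),('barTop',(258,240),(366,450),(574,190)),('grip',(503,258),(590,293),(394,273)),('armholes',(437,330),(582,367),(412,205)),('tab',(562,352),(726,327),(292,242)),('armL',(402,365),(577,408),(405,170))]:
    X,e=meet([ray(S,sc(*a)),ray(T,tc(*b)),ray(W,wc(*c),True)]); print(n,loc(X).round(4),e)
print('wrist y of grip',[onbed(ray(W,wc(u,275),True),-.206).round(4) for u in (386,402)])
print('barend/arm face, z=-.247', onbed(ray(W,wc(575,182),True),-.247).round(4), onbed(ray(W,wc(420.5,190),True),-.24).round(4))
E
```

```text
hole1 [ 0.5965  0.0381 -0.2307] [np.float64(1.4), np.float64(0.8), np.float64(1.0)]
hole2 [ 0.6207  0.0381 -0.2297] [np.float64(1.6), np.float64(1.3), np.float64(1.5)]
barTop [ 0.5483  0.2042 -0.2394] [np.float64(1.7), np.float64(3.5), np.float64(1.8)]
grip [ 0.6094  0.0649 -0.2159] [np.float64(1.7), np.float64(1.3), np.float64(1.4)]
armholes [ 0.5629  0.0777 -0.2313] [np.float64(1.9), np.float64(1.5), np.float64(0.8)]
tab [ 0.5805 -0.0013 -0.1901] [np.float64(0.6), np.float64(0.9), np.float64(1.1)]
armL [ 0.5382  0.08   -0.2328] [np.float64(3.7), np.float64(5.4), np.float64(8.1)]
wrist y of grip [array([ 0.6078,  0.058 , -0.206 ]), array([ 0.6079,  0.069 , -0.206 ])]
barend/arm face, z=-.247 [ 0.5438  0.2066 -0.247 ] [ 0.5527  0.0835 -0.24  ]
```

```bash
python3 - <<'E'
from h import *
from plant import r
s=r.state(); print(s['clock'],loc(s['ee_pos']),rel(s['ee_pos'],s['eef_rot'],B.apply([.609,.064,-.219])))
E
```

```text
1.4 [ 0.60797894  0.06380875 -0.09688965] (array([-0.003, -0.004, -0.009]), array([-0.0016,  0.0006,  0.1221]))
```

Request:
carry_out:
  targets: "-0.003 -0.004 -0.009 -0.0015 0.0005 0.03 -0.14; -0.003 -0.004 -0.009 -0.0015 0.0005 0.06 -0.14; -0.003 -0.004 -0.009 -0.0015 0.0005 0.09 -0.14; -0.003 -0.004 -0.009 -0.0015 0.0005 0.11 -0.14; -0.003 -0.004 -0.009 -0.0015 0.0005 0.12 -0.14"

```text
clock: 2.02
ee_pos: [0.6004, 0.2242, 0.1046]
eef_rot: [0.248, -0.124, 0.96, 0.032]
force: [0.3, 1.0, -0.5]
gripper_width: 0.0502
```

Request:
carry_out:
  targets: "0 0 0 0 0 0 -0.14; 0 0 0 0 0 0 0.3; 0 0 0 0 0 0 0.7; 0 0 0 0 0 0 1; 0 0 0 0 0 0 1"
  squeeze: 25

```text
clock: 2.65
ee_pos: [0.6018, 0.2223, 0.1069]
eef_rot: [0.249, -0.123, 0.96, 0.032]
force: [0.2, 0.5, -0.3]
gripper_width: 0.0136
```

```bash
python3 - <<'E'
from h import *
from plant import r
s=r.state(); print(s['clock'],loc(s['ee_pos']),s['gripper_width'],loc(s['force']),rel(s['ee_pos'],s['eef_rot'],B.apply([.609,.064,-.219])))
E
```

```text
2.65 [ 0.60986305  0.06676464 -0.21579669] 0.013576006555148786 [ 0.11778671  0.39155361 -0.40296927] (array([0.002, 0.002, 0.004]), array([ 0.0009, -0.0028,  0.0032]))
```

Request:
carry_out:
  targets: "0 0 0 0 0.012 0 1; 0 0 0 0 0.035 0 1; 0 0 0 0 0.06 0 1; 0 0 0 0 0.085 0 1; 0 0 0 0 0.1 0 1"

```text
clock: 3.28
ee_pos: [0.5758, 0.3208, 0.1065]
eef_rot: [0.249, -0.123, 0.96, 0.032]
force: [-0.7, 0.2, -0.3]
gripper_width: 0.0004
```

```bash
python3 - <<'E'
from h import *
from plant import r
f=r.grab_frame('wrist'); pickle.dump(f,open('pics/w2.pkl','wb')); cv2.imwrite('pics/w2.png',cv2.resize(f['frame'][0:260,150:500,::-1],None,fx=2.2,fy=2.2,interpolation=cv2.INTER_CUBIC))
s=r.state(); print(s['clock'],loc(s['ee_pos']),s['gripper_width'],loc(s['force']),Ro.from_quat(s['eef_rot'],scalar_first=True).inv().apply(s['force']))
E
```

```text
3.325 [ 0.60884964  0.1697901  -0.21585561] 0.0005133866713505417 [-1.01526164  0.80476934  0.68028487] [ 1.00997539  0.81323866 -0.67807816]
```

View pics/w2.png

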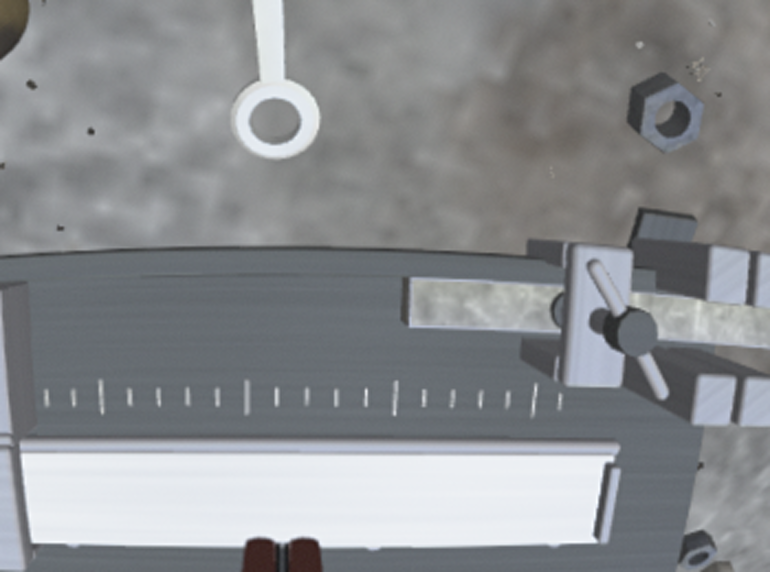

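The fingers slipped off the grip and now stand shut at about (283,555), to the left of it. The arm's face is at about (22,360) and the bar end at (407,303). I'll work out where the stop is now.

```bash
python3 - <<'E'
from h import *
from plant import r
W=ld('w2'); w=lambda u,v:(150+(u+.5)/2.2-.5,(v+.5)/2.2-.5)
for n,p,z in [('arm',(30,340),-.24),('armroot',(20,445),-.23),('bar',(408,305),-.247),('tipL',(262,545),-.216),('tipR',(303,545),-.216)]: print(n,onbed(ray(W,w(*p),True),z).round(4))
f=r.grab_frame('scene'); pickle.dump(f,open('pics/s2.pkl','wb')); cv2.imwrite('pics/s2.png',cv2.resize(f['frame'][175:305,230:400,::-1],None,fx=4.5,fy=4.5,interpolation=cv2.INTER_CUBIC))
E
```

```text
arm [ 0.5543  0.0883 -0.24  ]
armroot [ 0.586   0.0857 -0.23  ]
bar [ 0.5447  0.2074 -0.247 ]
tipL [ 0.6123  0.1622 -0.216 ]
tipR [ 0.6122  0.1743 -0.216 ]
```

View pics/s2.png

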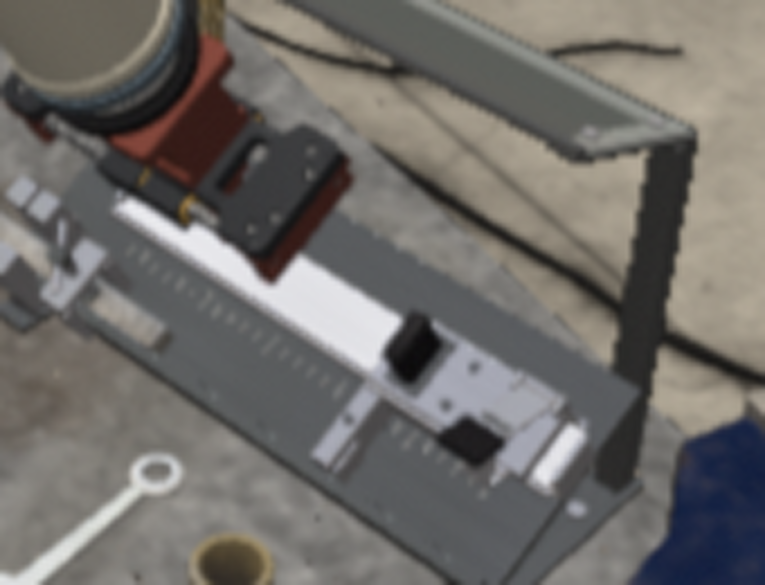

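The scene picture shows the grip still at crop (413,345), so the stop has not moved. The fingertip is at (270,278). I'll intersect the scene and wrist rays to check the tip height.

```bash
python3 - <<'E'
from h import *
from plant import r
W,S=ld('w2'),ld('s2'); w=lambda u,v:(150+(u+.5)/2.2-.5,(v+.5)/2.2-.5); s2=lambda u,v:(230+(u+.5)/4.5-.5,175+(v+.5)/4.5-.5)
st=r.state(); print('tcp',loc(st['ee_pos']))
for a,b in [((268,280),(282,540)),((285,270),(303,540)),((258,275),(262,540))]:
    X,e=meet([ray(S,s2(*a)),ray(W,w(*b),True)]); print('tip',loc(X).round(4),e)
X=st['ee_pos']; q=P(S)@np.r_[X,1]; q=q[:2]/q[2]; print('TCP projects in s2 crop',((q-[230,175]+.5)*4.5).round(1))
X=B.apply([.609,.0655,-.196]); q=P(S)@np.r_[X,1]; q=q[:2]/q[2]; print('assumed grip top',((q-[230,175]+.5)*4.5).round(1))
X=B.apply([.609,.0655,-.23]); q=P(S)@np.r_[X,1]; q=q[:2]/q[2]; print('assumed grip foot',((q-[230,175]+.5)*4.5).round(1))
print((B.inv()*Ro.from_matrix(W['R'].T)).as_matrix().round(3), loc(-W['R'].T@W['t']))
E
```

```text
tcp [ 0.60894525  0.16863631 -0.21584161]
tip [ 0.6054  0.1654 -0.2206] [np.float64(7.2), np.float64(7.2)]
tip [ 0.6178  0.1732 -0.2434] [np.float64(5.3), np.float64(5.3)]
tip [ 0.5998  0.1607 -0.2037] [np.float64(5.2), np.float64(5.2)]
TCP projects in s2 crop [266.7 255.3]
assumed grip top [405.1 333. ]
assumed grip foot [422.5 359.8]
[[-0.006  0.952  0.307]
 [ 1.     0.005  0.004]
 [ 0.003  0.307 -0.952]] [ 0.52293781  0.16702914 -0.02431389]
```

Request:
carry_out:
  targets: "0 0 0 0 0 -0.045 1; 0 0 0 0 -0.04 -0.045 0.5; 0 0 0 0 -0.08 -0.045 -0.14; 0 0 0 0 -0.103 -0.045 -0.14; 0 0 0 0 -0.103 -0.045 -0.14"

```text
clock: 4.0
ee_pos: [0.5819, 0.2117, 0.1461]
eef_rot: [0.249, -0.121, 0.96, 0.031]
force: [-0.9, 0.4, -0.1]
gripper_width: 0.0369
```

```bash
python3 - <<'E'
from h import *
from plant import r
f=r.grab_frame('wrist'); pickle.dump(f,open('pics/w3.pkl','wb')); cv2.imwrite('pics/w3.png',cv2.resize(f['frame'][60:320,130:480,::-1],None,fx=2.2,fy=2.2,interpolation=cv2.INTER_CUBIC))
s=r.state(); print(s['clock'],loc(s['ee_pos']),s['gripper_width'],loc(s['force']))
E
```

```text
4.05 [ 0.60968884  0.06260673 -0.17096808] 0.041066150845445064 [-0.6901642   0.11447101 -0.07426693]
```

View pics/w3.png

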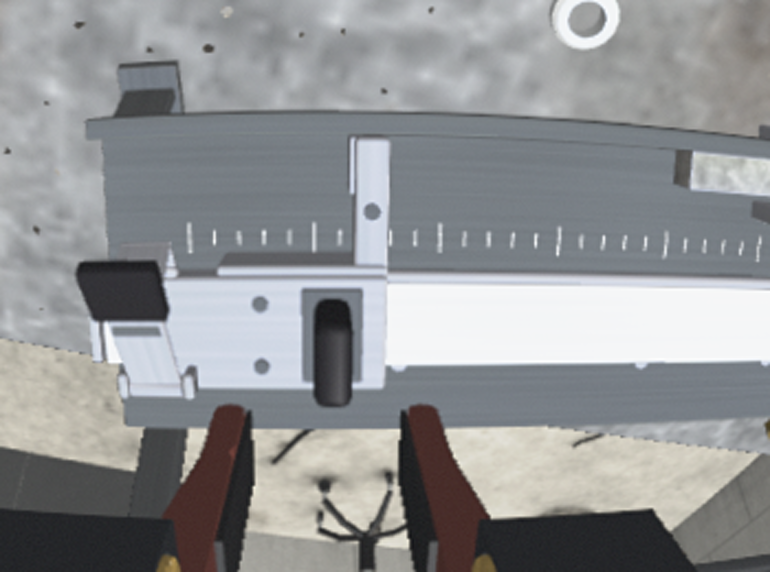

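The fingers close slowly, about 80 mm/s. In this view the grip runs from (333,300) to (333,405), and the fingertips are at (232,408) and (424,408). I'll check that the extents agree.

```bash
python3 - <<'E'
from h import *
W=ld('w3'); w=lambda u,v:(130+(u+.5)/2.2-.5,60+(v+.5)/2.2-.5)
for n,p,z in [('gripfoot',(333,302),-.23),('griptop-up',(333,405),-.196),('griptop-up',(333,405),-.206),('gripL',(353,390),-.2),('gripR',(314,390),-.2),('platelow',(333,290),-.23),('plateup',(333,377),-.23),('carr low',(280,276),-.23),('carr up',(280,387),-.23),('tipR',(232,407),-.171),('tipL',(424,407),-.171),('face',(389,215),-.24),('bar',(690,165),-.247)]: print(n,z,onbed(ray(W,w(*p),True),z).round(4))
E
```

```text
gripfoot -0.23 [ 0.596   0.0635 -0.23  ]
griptop-up -0.196 [ 0.6217  0.0633 -0.196 ]
griptop-up -0.206 [ 0.6262  0.0634 -0.206 ]
gripL -0.2 [ 0.618  0.07  -0.2  ]
gripR -0.2 [ 0.618   0.0569 -0.2   ]
platelow -0.23 [ 0.5915  0.0635 -0.23  ]
plateup -0.23 [ 0.6255  0.0636 -0.23  ]
carr low -0.23 [ 0.5862  0.0443 -0.23  ]
carr up -0.23 [ 0.6296  0.0435 -0.23  ]
tipR -0.171 [ 0.6112  0.0332 -0.171 ]
tipL -0.171 [ 0.6111  0.0899 -0.171 ]
face -0.24 [ 0.5654  0.0841 -0.24  ]
bar -0.247 [ 0.5417  0.2088 -0.247 ]
```

Request:
carry_out:
  targets: "0 0 0 0 0.001 0.02 -0.14; 0 0 0 0 0.001 0.035 -0.14; 0 0 0 0 0.001 0.045 -0.14; 0 0 0 0 0.001 0.05 -0.14; 0 0 0 0 0.001 0.05 -0.14"

```text
clock: 4.68
ee_pos: [0.6045, 0.2212, 0.1018]
eef_rot: [0.249, -0.123, 0.96, 0.032]
force: [0.2, -0.7, 0.6]
gripper_width: 0.0504
```

Request:
carry_out:
  targets: "0 0 0 0 0 0 0.9; 0 0 0 0 0 0 0.9; 0 0 0 0 0 0 0.9; 0 0 0 0 0 0 0.9; 0 0 0 0 0 0 0.9"
  squeeze: 40

```text
clock: 5.3
ee_pos: [0.6045, 0.221, 0.1023]
eef_rot: [0.249, -0.123, 0.96, 0.032]
force: [0.6, 0.2, 0.2]
gripper_width: 0.0051
```

Request:
carry_out:
  targets: "0 0 0 0 0 0 0.9; 0 0 0 0 0 0 0.9; 0 0 0 0 0 0 0.9; 0 0 0 0 0.001 0 0.9; 0 0 0 0 0.002 0 0.9"

```text
clock: 5.92
ee_pos: [0.604, 0.223, 0.1022]
eef_rot: [0.249, -0.123, 0.96, 0.032]
force: [0.2, 0.1, 0.0]
gripper_width: 0.0043
```

```bash
python3 - <<'E'
from h import *
from plant import r
s=r.state(); print(s['clock'],loc(s['ee_pos']),s['gripper_width'],loc(s['force']))
E
```

```text
5.925 [ 0.60964325  0.06692306 -0.22106835] 0.004283218166167443 [ 0.22406453  0.07227507 -0.1085865 ]
```

```bash
python3 - <<'E'
from h import *
from plant import r
o=[]
for n,sl_ in(('wrist',np.s_[100:300,200:380]),('scene',np.s_[190:290,260:390]),('top',np.s_[150:260,240:380])):
    f=r.grab_frame(n); pickle.dump(f,open(f'pics/{n}4.pkl','wb')); c=f['frame'][sl_][:,:,::-1]; o.append(cv2.resize(c,None,fx=290/c.shape[0],fy=290/c.shape[0],interpolation=cv2.INTER_CUBIC) if n!='wrist' else cv2.resize(c,(360,400),interpolation=cv2.INTER_CUBIC))
    print(n,c.shape,o[-1].shape)
im=np.zeros((582,800,3),np.uint8); im[:400,:360]=o[0]
for i,q in((0,o[1]),(292,o[2])): im[i:i+290,380:380+q.shape[1]]=q[:,:420]
cv2.imwrite('pics/c4.png',im)
s=r.state(); print(s['clock'],loc(s['ee_pos']))
E
```

```text
wrist (200, 180, 3) (400, 360, 3)
scene (100, 130, 3) (290, 377, 3)
top (110, 140, 3) (290, 369, 3)
6.075 [ 0.60962151  0.06697903 -0.22109373]
```

View pics/c4.png

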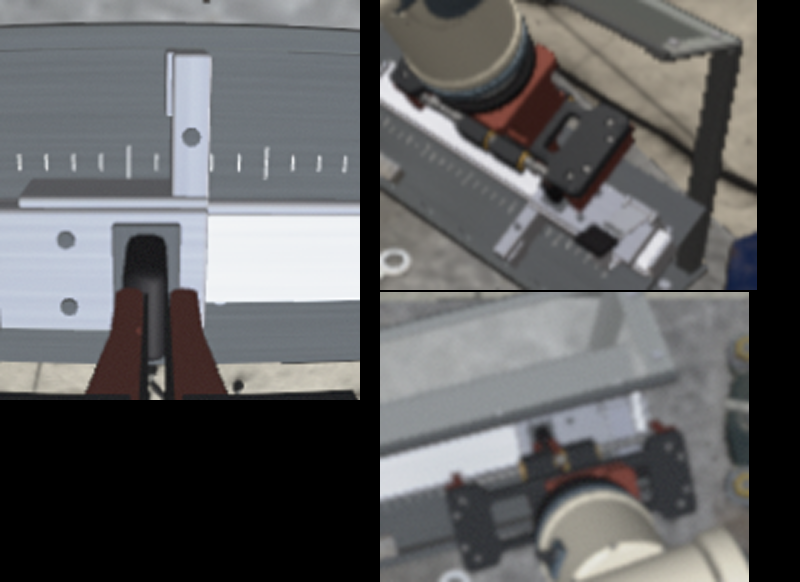

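The wrist panel shows the nearly shut tips at (157,290), overlapping the grip, which runs from row 235 to row 365. They look to be above it. I'll solve for the tip height from that ray.

```bash
python3 - <<'E'
from h import *
from plant import r
W=ld('wrist4'); w=lambda u,v:(200+(u+.5)/2-.5,100+(v+.5)/2-.5)
for z in(-.17,-.18,-.19,-.196,-.205,-.22): print(z,[onbed(ray(W,w(u,291),True),z).round(4)[:2] for u in(130,185)], 'gripfoot',onbed(ray(W,w(150,236),True),z)[0].round(4),'up',onbed(ray(W,w(152,362),True),z)[0].round(4))
s=r.state(); q=W['mtx']; c=W['R']@s['ee_pos']+W['t']; t=np.arctan2(np.hypot(c[0],c[1]),c[2]); print('TCP px in panel',[( (325.19*t*c[i]/np.hypot(c[0],c[1])+q[i,2]-o+.5)*2) for i,o in((0,200),(1,100))])
X=loc(s['ee_pos']); 
for dx in(-.01,.01):
  c=W['R']@B.apply(X+[dx,0,0])+W['t']; t=np.arctan2(np.hypot(c[0],c[1]),c[2]); print(dx,[( (325.19*t*c[i]/np.hypot(c[0],c[1])+q[i,2]-o+.5)*2) for i,o in((0,200),(1,100))])
E
```

```text
-0.17 [array([0.5879, 0.06  ]), array([0.5879, 0.073 ])] gripfoot 0.5741 up 0.6075
-0.18 [array([0.5925, 0.0596]), array([0.5925, 0.0735])] gripfoot 0.5776 up 0.6135
-0.19 [array([0.5971, 0.0592]), array([0.5971, 0.0741])] gripfoot 0.5812 up 0.6195
-0.196 [array([0.5999, 0.0589]), array([0.5998, 0.0744])] gripfoot 0.5834 up 0.6231
-0.205 [array([0.604 , 0.0586]), array([0.6039, 0.0749])] gripfoot 0.5866 up 0.6284
-0.22 [array([0.6109, 0.058 ]), array([0.6108, 0.0757])] gripfoot 0.592 up 0.6374
TCP px in panel [np.float64(158.52244399571646), np.float64(286.7638311032197)]
-0.01 [np.float64(158.71232227671112), np.float64(257.9615263163499)]
0.01 [np.float64(158.33687198019106), np.float64(314.46494000101075)]
```

Request:
carry_out:
  targets: "0 0 0 0 -0.003 0 -0.14; 0 0 0 0 -0.003 0 -0.14; 0 0 0 0 -0.003 0 -0.14; 0 0 0 0 -0.003 0 -0.14; 0 0 0 0 -0.003 0.002 -0.14"

```text
clock: 6.7
ee_pos: [0.6058, 0.2204, 0.1006]
eef_rot: [0.249, -0.123, 0.96, 0.032]
force: [0.1, -0.3, -0.1]
gripper_width: 0.0488
```

Request:
carry_out:
  targets: "0 0 0 0 0 0.001 -0.14; 0 0 0 0 0 0.002 -0.14; 0 0 0 0 0 0.003 -0.14; 0 0 0 0 0 0.004 -0.14; 0 0 0 0 0 0.005 -0.14"

```text
clock: 7.32
ee_pos: [0.6081, 0.2209, 0.096]
eef_rot: [0.249, -0.123, 0.96, 0.032]
force: [-0.7, 0.3, -0.0]
gripper_width: 0.0505
```

Request:
carry_out:
  targets: "0 0 0 0 0 0.001 -0.14; 0 0 0 0 0 0.002 -0.14; 0 0 0 0 0 0.003 -0.14; 0 0 0 0 0 0.004 -0.14; 0 0 0 0 0 0.005 -0.14"

```text
clock: 7.95
ee_pos: [0.6105, 0.2216, 0.0917]
eef_rot: [0.249, -0.123, 0.96, 0.032]
force: [-0.6, -0.1, -0.1]
gripper_width: 0.0501
```

```bash
python3 - <<'E'
from h import *
from plant import r
s=r.state(); print(s['clock'],loc(s['ee_pos']),s['gripper_width'],loc(s['force']))
E
```

```text
7.95 [ 0.60968103  0.06391525 -0.2331369 ] 0.05014977808953999 [-0.58594274  0.08103733  0.23866461]
```

Request:
carry_out:
  targets: "0 0 0 0 0 0.0015 -0.14; 0 0 0 0 0 0.003 -0.14; 0 0 0 0 0 0.0045 -0.14; 0 0 0 0 0 0.006 -0.14; 0 0 0 0 0 0.006 -0.14"

```text
clock: 8.57
ee_pos: [0.6132, 0.2222, 0.0862]
eef_rot: [0.249, -0.123, 0.96, 0.032]
force: [0.3, 0.1, -0.2]
gripper_width: 0.0499
```

Request:
carry_out:
  targets: "0 0 0 0 0 0 0.72; 0 0 0 0 0 0 0.72; 0 0 0 0 0 0 0.72; 0 0 0 0 0 0 0.72; 0 0 0 0 0 0 0.9"

```text
clock: 9.2
ee_pos: [0.6133, 0.2222, 0.0865]
eef_rot: [0.249, -0.123, 0.96, 0.032]
force: [-0.3, 0.4, -0.2]
gripper_width: 0.0127
```

Request:
carry_out:
  targets: "0 0 0 0 0 0 1; 0 0 0 0 0 0 1; 0 0 0 0 0 0 1; 0 0 0 0 0 0 1; 0 0 0 0 0 0 1"

```text
clock: 9.82
ee_pos: [0.6133, 0.2222, 0.0865]
eef_rot: [0.249, -0.123, 0.96, 0.032]
force: [-1.1, 0.2, 0.3]
gripper_width: 0.013
```

```bash
python3 - <<'E'
from h import *
from plant import r
s=r.state(); print(s['clock'],loc(s['ee_pos']),s['gripper_width'],loc(s['force']))
E
```

```text
9.825 [ 0.60972236  0.06387749 -0.23904202] 0.013031829589925515 [-0.69544782  0.4799949   0.76522113]
```

Request:
carry_out:
  targets: "0 0 0 0 0.006 0 1; 0 0 0 0 0.022 0 1; 0 0 0 0 0.042 0 1; 0 0 0 0 0.062 0 1; 0 0 0 0 0.075 0 1"

```text
clock: 10.45
ee_pos: [0.5946, 0.2954, 0.0865]
eef_rot: [0.249, -0.123, 0.96, 0.031]
force: [4.5, -4.1, -1.4]
gripper_width: 0.0128
```

```bash
python3 - <<'E'
from h import *
from plant import r
s=r.state(); print(s['clock'],loc(s['ee_pos']),s['gripper_width'],loc(s['force']))
E
```

```text
10.45 [ 0.60967988  0.1393633  -0.23905029] 0.01284562519261639 [ 2.29151129 -5.12926466 -2.8482321 ]
```

Request:
carry_out:
  targets: "0 0 0 0 0.01 0 1; 0 0 0 0 0.02 0 1; 0 0 0 0 0.03 0 1; 0 0 0 0 0.035 0 1; 0 0 0 0 0.038 0 1"

```text
clock: 11.08
ee_pos: [0.5853, 0.3317, 0.0865]
eef_rot: [0.25, -0.123, 0.96, 0.031]
force: [5.7, -2.7, -1.9]
gripper_width: 0.0125
```

Request:
carry_out:
  targets: "0 0 0 0 0.001 0 1; 0 0 0 0 0.002 0 1; 0 0 0 0 0.003 0 1; 0 0 0 0 0.004 0 1; 0 0 0 0 0.005 0 1"

```text
clock: 11.7
ee_pos: [0.5842, 0.3362, 0.0865]
eef_rot: [0.25, -0.123, 0.96, 0.031]
force: [5.3, -2.4, -2.5]
gripper_width: 0.0128
```

```bash
python3 - <<'E'
from h import *
from plant import r
f=r.grab_frame('wrist'); pickle.dump(f,open('pics/w5.pkl','wb')); cv2.imwrite('pics/w5.png',cv2.resize(f['frame'][80:300,160:420,::-1],None,fx=2.6,fy=2.6,interpolation=cv2.INTER_CUBIC))
s=r.state(); print(s['clock'],loc(s['ee_pos']),s['gripper_width'],loc(s['force']))
E
```

```text
11.75 [ 0.60970337  0.18162053 -0.2390318 ] 0.012284633362324793 [ 4.0544905  -3.21116476 -3.99643649]
```

View pics/w5.png

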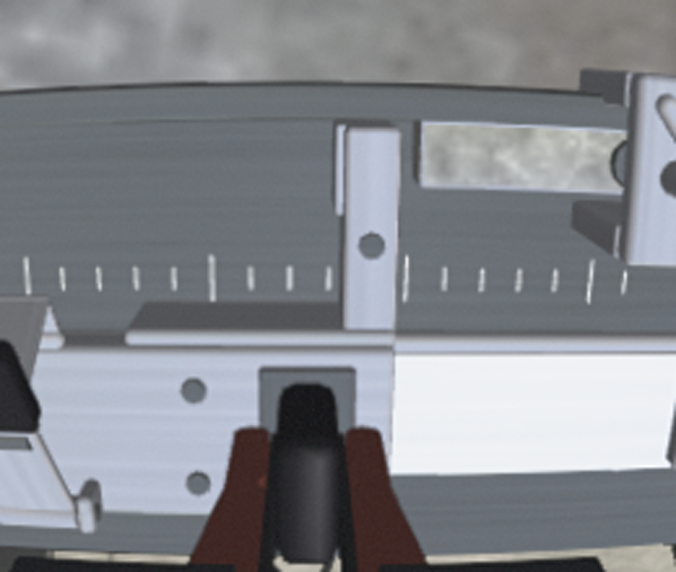

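The grip is held, and the arm's left edge at (399,160) is still about 19 px, or 5 mm, short of the bar end at (418,155). I'll creep on.

Request:
carry_out:
  targets: "0 0 0 0 0.001 0 1; 0 0 0 0 0.002 0 1; 0 0 0 0 0.003 0 1; 0 0 0 0 0.0035 0 1; 0 0 0 0 0.004 0 1"

```text
clock: 12.38
ee_pos: [0.5832, 0.3401, 0.0866]
eef_rot: [0.25, -0.123, 0.96, 0.031]
force: [5.4, -3.1, -2.2]
gripper_width: 0.0125
```

Request:
carry_out:
  targets: "0 0 0 0 0.0005 0 1; 0 0 0 0 0.001 0 1; 0 0 0 0 0.001 0 1; 0 0 0 0 0.0015 0 1; 0 0 0 0 0.002 0 1"

```text
clock: 13.0
ee_pos: [0.5828, 0.3419, 0.0865]
eef_rot: [0.25, -0.123, 0.96, 0.031]
force: [4.9, -1.6, -1.1]
gripper_width: 0.0127
```

```bash
python3 - <<'E'
from h import *
from plant import r
s=r.state(); print(s['clock'],loc(s['ee_pos']),s['gripper_width'],loc(s['force']))
E
```

```text
13.0 [ 0.60972119  0.18741237 -0.23903536] 0.012746335344819318 [ 3.27134688 -2.75412054 -3.07438637]
```

Request:
carry_out:
  targets: "0 0 0 0 0.0005 0 1; 0 0 0 0 0.001 0 1; 0 0 0 0 0.001 0 1; 0 0 0 0 0.0015 0 1; 0 0 0 0 0.0015 0 1"

```text
clock: 13.62
ee_pos: [0.5827, 0.342, 0.0865]
eef_rot: [0.25, -0.122, 0.96, 0.03]
force: [6.4, -5.9, -0.7]
gripper_width: 0.0126
```

```bash
python3 - <<'E'
from h import *
from plant import r
f=r.grab_frame('wrist'); pickle.dump(f,open('pics/w6.pkl','wb')); g=cv2.cvtColor(f['frame'],cv2.COLOR_RGB2GRAY)
for v in (132,138,144): print(g[v,300:332])
s=r.state(); print(s['clock'],loc(s['ee_pos']),s['gripper_width'],loc(s['force']))
E
```

```text
[198 199 202 201 203 203 202 201 198 198 197 195 194 179 171 175 176 175
 174 172 170 168 167 167 172 178 180 179 176 173 168 171]
[197 199 201 202 202 203 202 202 200 197 195 196 192 175 158 167 162 160
 157 157 156 158 164 171 174 178 185 192 192 191 190 190]
[196 198 201 202 203 203 202 202 199 198 197 196 195 188 165 176 172 168
 161 155 148 149 157 162 165 171 178 183 186 183 181 182]
13.675 [ 0.6096957   0.18743144 -0.23904319] 0.01250066453046668 [ 3.36725902 -8.58007668 -2.29854503]
```

The tool has stopped at y 0.1874 while the force rose to 8.6 N, and the image shows no gap, so the arm touches the bar. I hold briefly, then release and back off.

Request:
carry_out:
  targets: "0 0 0 0 0 0 1; 0 0 0 0 0 0 1; 0 0 0 0 -0.0005 0 -0.14; 0 0 0 0 -0.001 0 -0.14; 0 0 0 0 -0.001 0 -0.14"

```text
clock: 14.3
ee_pos: [0.5815, 0.3433, 0.0863]
eef_rot: [0.249, -0.123, 0.96, 0.032]
force: [0.7, -0.2, 0.0]
gripper_width: 0.0394
```

Request:
carry_out:
  targets: "0 0 0 0 0 0 -0.14; 0 0 0 0 0 -0.005 -0.14; 0 0 0 0 0 -0.025 -0.14; 0 0 0 0 0 -0.05 -0.14; 0 0 0 0 0 -0.07 -0.14"

```text
clock: 14.92
ee_pos: [0.5486, 0.3343, 0.1505]
eef_rot: [0.25, -0.123, 0.96, 0.032]
force: [-0.4, 0.5, 0.2]
gripper_width: 0.05
```

```bash
python3 - <<'E'
from h import *
from plant import r
f=r.grab_frame('wrist'); pickle.dump(f,open('pics/w7.pkl','wb')); cv2.imwrite('pics/w7.png',cv2.resize(f['frame'][80:330,130:430,::-1],None,fx=2.4,fy=2.4,interpolation=cv2.INTER_CUBIC))
s=r.state(); print(s['clock'],loc(s['ee_pos']),s['gripper_width'],loc(s['force']),rel(s['ee_pos'],s['eef_rot'],s['ee_pos']))
E
```

```text
14.975 [ 0.61203205  0.18889383 -0.163451  ] 0.050063325919271894 [2.45436423 0.64099202 1.03174614] (array([0.004, 0.007, 0.004]), array([0., 0., 0.]))
```

View pics/w7.png

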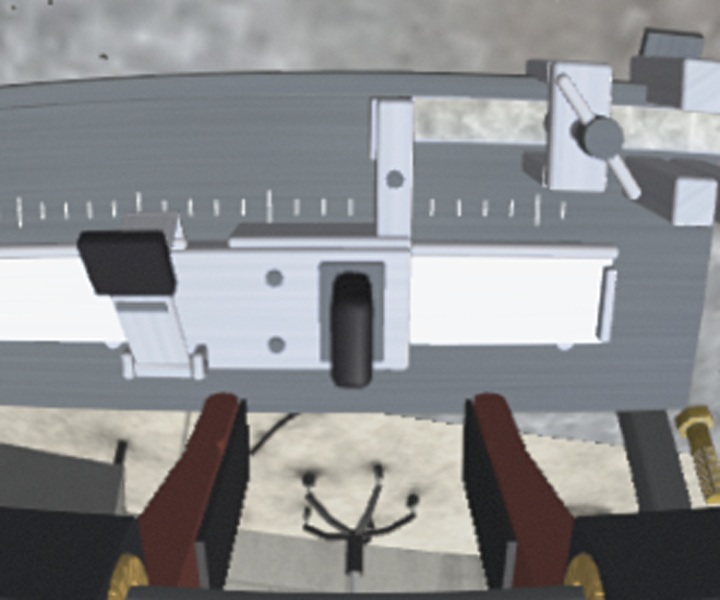

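The stop's arm is flush against the bar at (412,125). The clip is open, with its tab at (128,263). Now I shut the fingers and move over the tab.

```bash
python3 - <<'E'
from h import *
W=ld('w7'); w=lambda u,v:(130+(u+.5)/2.4-.5,80+(v+.5)/2.4-.5)
print(onbed(ray(W,w(127,262),True),-.19),onbed(ray(W,w(352,330),True),-.212),onbed(ray(W,w(411,170),True),-.24))
E
```

```text
[ 0.58040274  0.12087699 -0.19      ] [ 0.60902346  0.18690631 -0.212     ] [ 0.56099414  0.20687308 -0.24      ]
```

Request:
carry_out:
  targets: "0 0 0 0.005 -0.01 -0.02 0.5; 0.004 0.007 0.004 0.015 -0.03 -0.02 1; 0.004 0.007 0.004 0.025 -0.05 -0.02 1; 0.004 0.007 0.004 0.034 -0.067 -0.018 1; 0.004 0.007 0.004 0.034 -0.067 -0.018 1"
  squeeze: 30

```text
clock: 15.6
ee_pos: [0.5285, 0.2579, 0.1455]
eef_rot: [0.245, -0.12, 0.962, 0.029]
force: [0.5, 0.3, 0.7]
gripper_width: 0.0036
```

```bash
python3 - <<'E'
from h import *
from plant import r
s=r.state(); print(s['clock'],loc(s['ee_pos']),s['gripper_width'],loc(s['force']),rel(s['ee_pos'],s['eef_rot'],s['ee_pos']))
E
```

```text
15.6 [ 0.57413686  0.11941488 -0.15188604] 0.0036102679709888092 [0.81410198 0.19296411 0.37133004] (array([-0.003, -0.007, -0.001]), array([0., 0., 0.]))
```

Request:
carry_out:
  targets: "0 0 0 -0.001 0.0015 0.01 1; 0 0 0 -0.002 0.0015 0.025 1; 0 0 0 -0.002 0.0015 0.037 1; 0 0 0 -0.002 0.0015 0.042 1; 0 0 0 -0.002 0.0015 0.045 1"

```text
clock: 16.23
ee_pos: [0.5509, 0.2669, 0.1076]
eef_rot: [0.245, -0.121, 0.961, 0.03]
force: [-0.2, 0.1, 0.3]
gripper_width: 0.0004
```

Request:
carry_out:
  targets: "0 0 0 0 0 0.002 1; 0 0 0 0 0 0.004 1; 0 0 0 0 0 0.006 1; 0 0 0 0 0 0.008 1; 0 0 0 0 0 0.01 1"

```text
clock: 16.85
ee_pos: [0.5556, 0.268, 0.0995]
eef_rot: [0.246, -0.121, 0.961, 0.03]
force: [0.3, 0.5, -0.7]
gripper_width: 0.0006
```

```bash
python3 - <<'E'
from h import *
from plant import r
s=r.state(); print(s['clock'],loc(s['ee_pos']),s['gripper_width'],loc(s['force']),rel(s['ee_pos'],s['eef_rot'],s['ee_pos']))
E
```

```text
16.85 [ 0.57702192  0.12248289 -0.20608952] 0.0005986586811233388 [ 0.02638401  0.42233223 -0.80245364] (array([-0.002, -0.006,  0.   ]), array([0., 0., 0.]))
```

Continue down, sliding slightly down the slope with the tab.

Request:
carry_out:
  targets: "0 0 0 0 0 0.002 1; 0 0 0 0 0 0.004 1; 0 0 0 0.001 0 0.006 1; 0 0 0 0.001 0 0.008 1; 0 0 0 0.002 0 0.01 1"

```text
clock: 17.48
ee_pos: [0.5577, 0.2686, 0.0892]
eef_rot: [0.245, -0.121, 0.962, 0.03]
force: [-5.8, -2.0, 2.5]
gripper_width: 0.0004
```

Request:
carry_out:
  targets: "0 0 0 0.001 0 0.002 1; 0 0 0 0.001 0 0.004 1; 0 0 0 0.002 0 0.006 1; 0 0 0 0.002 0 0.008 1; 0 0 0 0.003 0 0.01 1"

```text
clock: 18.1
ee_pos: [0.56, 0.2692, 0.0792]
eef_rot: [0.245, -0.121, 0.962, 0.03]
force: [-4.0, -1.2, 1.9]
gripper_width: 0.0005
```

```bash
python3 - <<'E'
from h import *
from plant import r
s=r.state(); print(s['clock'],loc(s['ee_pos']),s['gripper_width'],loc(s['force']),rel(s['ee_pos'],s['eef_rot'],s['ee_pos']))
E
```

```text
18.1 [ 0.57117233  0.1224917  -0.22610406] 0.0004992651676087613 [-2.75242945 -0.21162995  3.69248205] (array([-0.002, -0.007,  0.   ]), array([0., 0., 0.]))
```

Request:
carry_out:
  targets: "0 0 0 0.001 0 0.002 1; 0 0 0 0.001 0 0.004 1; 0 0 0 0.001 0 0.006 1; 0 0 0 0.002 0 0.008 1; 0 0 0 0.002 0 0.01 1"

```text
clock: 18.73
ee_pos: [0.5626, 0.2698, 0.0692]
eef_rot: [0.245, -0.121, 0.962, 0.03]
force: [-8.3, -1.6, 2.7]
gripper_width: 0.0003
```

Request:
carry_out:
  targets: "0 0 0 0 0 0.0015 1; 0 0 0 0 0 0.003 1; 0 0 0 0 0 0.0045 1; 0 0 0 0 0 0.006 1; 0 0 0 0 0 0.006 1"

```text
clock: 19.35
ee_pos: [0.5658, 0.2706, 0.0639]
eef_rot: [0.245, -0.121, 0.962, 0.03]
force: [-3.1, -1.4, 0.7]
gripper_width: 0.0006
```

```bash
python3 - <<'E'
from h import *
from plant import r
s=r.state(); print(s['clock'],loc(s['ee_pos']),s['gripper_width'],loc(s['force']),rel(s['ee_pos'],s['eef_rot'],s['ee_pos']))
E
```

```text
19.35 [ 0.56900335  0.12242192 -0.24229475] 0.0006394333260434715 [-2.59015241 -0.55498353  2.28351435] (array([-0.002, -0.007,  0.001]), array([0., 0., 0.]))
```

Request:
carry_out:
  targets: "0 0 0 0 0 0.001 1; 0 0 0 0 0 0.002 1; 0 0 0 0 0 0.003 1; 0 0 0 0 0 0.004 1; 0 0 0 0 0 0.004 1"

```text
clock: 19.98
ee_pos: [0.5678, 0.2711, 0.0608]
eef_rot: [0.245, -0.121, 0.961, 0.03]
force: [-6.3, -1.3, 2.6]
gripper_width: 0.001
```

```bash
python3 - <<'E'
from h import *
from plant import r
f=r.grab_frame('wrist'); pickle.dump(f,open('pics/w8.pkl','wb'))
s=r.state(); print(s['clock'],loc(s['ee_pos']),s['gripper_width'],loc(s['force']),rel(s['ee_pos'],s['eef_rot'],s['ee_pos']))
E
```

```text
20.025 [ 0.56925196  0.1224013  -0.24602181] 0.0006028683743233159 [-4.82227923 -0.03854547  6.11757614] (array([-0.002, -0.007,  0.   ]), array([0., 0., 0.]))
```

Request:
carry_out:
  targets: "0 0 0 0 0 0.001 1; 0 0 0 0 0 0.002 1; 0 0 0 0 0 0.003 1; 0 0 0 0 0 0.004 1; 0 0 0 0 0 0.004 1"

```text
clock: 20.65
ee_pos: [0.5693, 0.2715, 0.0581]
eef_rot: [0.245, -0.121, 0.962, 0.03]
force: [-13.8, -4.5, 9.0]
gripper_width: 0.0002
```

```bash
python3 - <<'E'
from h import *
from plant import r
s=r.state(); print(s['clock'],loc(s['ee_pos']),s['gripper_width'],loc(s['force']),rel(s['ee_pos'],s['eef_rot'],s['ee_pos']))
E
```

```text
20.65 [ 0.56932341  0.122476   -0.24917226] 0.00024444553658957896 [-8.29246621 -0.95147058 14.92862698] (array([-0.002, -0.007,  0.   ]), array([0., 0., 0.]))
```

Request:
carry_out:
  targets: "0 0 0 0 0 0.001 1; 0 0 0 0 0 0.002 1; 0 0 0 0 0 0.003 1; 0 0 0 0 0 0.003 1; 0 0 0 0 0 0.003 1"

```text
clock: 21.28
ee_pos: [0.5699, 0.2716, 0.0573]
eef_rot: [0.245, -0.121, 0.962, 0.03]
force: [-29.7, -10.3, 22.3]
gripper_width: 0.0008
```

```bash
python3 - <<'E'
from h import *
from plant import r
s=r.state(); print(s['clock'],loc(s['ee_pos']),s['gripper_width'],loc(s['force']),rel(s['ee_pos'],s['eef_rot'],s['ee_pos']))
E
```

```text
21.275 [ 0.56943772  0.12245209 -0.25015673] 0.0007939180426314229 [-16.59814448  -2.62272546  34.71577427] (array([-0.002, -0.008,  0.   ]), array([0., 0., 0.]))
```

Hard stop at 35 N, so the lever is fully down. I lift off and look.

Request:
carry_out:
  targets: "0 0 0 0 0 -0.005 1; 0 0 0 0 0 -0.02 1; 0 0 0 0 0 -0.045 1; 0 0 0 0 0 -0.075 1; 0 0 0 0 0 -0.1 1"

```text
clock: 21.9
ee_pos: [0.525, 0.2603, 0.1447]
eef_rot: [0.247, -0.12, 0.961, 0.03]
force: [0.7, -1.0, -0.3]
gripper_width: 0.0003
```

```bash
python3 - <<'E'
from h import *
from plant import r
f=r.grab_frame('wrist'); pickle.dump(f,open('pics/w9.pkl','wb')); cv2.imwrite('pics/w9.png',cv2.resize(f['frame'][80:330,130:430,::-1],None,fx=2.4,fy=2.4,interpolation=cv2.INTER_CUBIC))
s=r.state(); print(s['clock'],loc(s['ee_pos']),s['gripper_width'],loc(s['force']))
E
```

```text
21.95 [ 0.57376315  0.12288828 -0.14786864] 0.0005163463930410801 [ 2.67944775 -0.01740974  2.01546662]
```

View pics/w9.png

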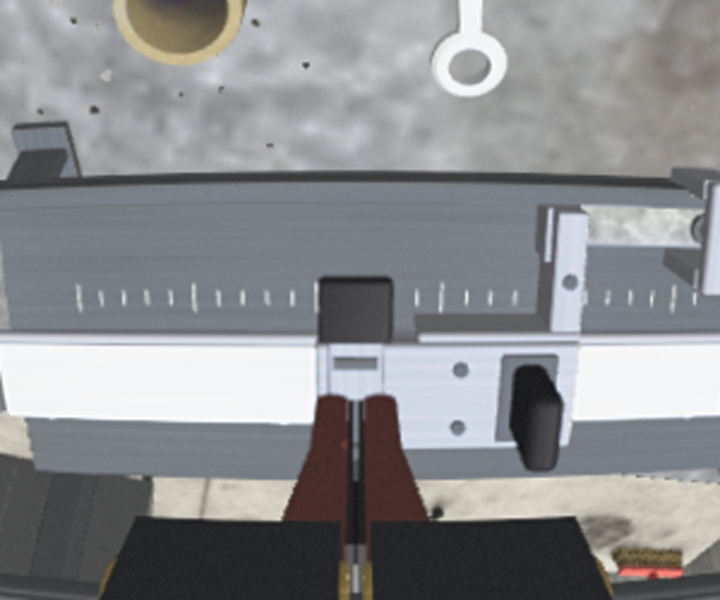

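The lever now lies flat with its tab at (356,308), and the arm still meets the bar at (587,225). One numeric check, then I hand in.

```bash
python3 - <<'E'
from h import *
from plant import r
w=lambda u,v:(130+(u+.5)/2.4-.5,80+(v+.5)/2.4-.5)
W=ld('w9'); f=r.grab_frame('wrist')
print('tab',onbed(ray(W,w(356,308),True),-.215),'face/bar',onbed(ray(W,w(587,225),True),-.24))
a,b=[cv2.cvtColor(q['frame'],cv2.COLOR_RGB2GRAY) for q in(W,f)]
for q in(a,b): m=q[195:225,255:300]<70; print('dark tab centroid',np.argwhere(m).mean(0).round(1),m.sum())
print(b[172,365:385]); s=r.state(); print(s['clock'],s['force']); r.close_job()
E
```

```text
tab [ 0.56810201  0.12202888 -0.215     ] face/bar [ 0.54315634  0.20910537 -0.24      ]
dark tab centroid [11.  17.9] 459
dark tab centroid [10.2 17.2] 352
[215 218 221 220 220 219 217 214 195 175 165 170 181 193 201 204 203 201
 197 191]
22.0 [0.22727035 0.06356863 0.03276746]
the job is handed in; nothing more can be done
```

The length stop is set against the bar, its clip is snapped shut, and I handed the job in at 22.0 s.

- **Sliding:** I took the stop by its grip and slid it left about 123 mm with the clip open. The arm met the bar: motion stopped while the force rose from about 3 to 8.6 N, and the picture showed no gap. I held it there for over 0.2 s, then released.
- **Clip:** I pressed the tab with shut fingers, square to the bed, until it stopped hard at about 35 N, then lifted clear.
- **Last checks:**
  - The lever stayed flat after the tool left. The tab had moved about 12 mm down the slope, against 13 mm expected for shut.
  - No gap showed between the arm and the bar in the last picture.
  - The force on the tool was near zero, about 0.2 N.
  - The tube offcut and the spanner did not look disturbed. The nut was outside the last picture, and I did not measure any of the three again.
- **Disagreed:**
  - The first two grasps missed, because the fingertips seemed to sit about 25 mm higher than the reported TCP. I took hold by going about 18 mm deeper and checking the finger width (13.0 mm, the grip's thickness). The misses did not move the stop.
  - I read the first finger width, 13.6 mm, as a grasp, but the fingers were still closing.
  - The dark area of the tab differed between the last two pictures (459 and 352 pixels) with its centre within 1 pixel; I took this as the arm settling.

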